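# Tip a breadboard over onto its riser and seat it

### The job

The small aluminium breadboard lies on the table with its hole side down. Push it up against the step of the low riser platform, work its near edge up so that it stands on edge against the step, and tip it over onto the platform hole side up; then press it firmly home against the end stop, square to it. Do it with a light hand, never pressing on the breadboard or the riser with more than 30 N, leave the mirror mount, post holder, post, pen, clamp and tin where they are, and take the hand away.

Things in the scene. Friction and masses are not known exactly. Their poses are not given: they have to be found in the camera images.
- breadboard: Loose aluminium plate 120 (x) by 100 (y) by 13 mm (z), 0.35 to 0.5 kg. Origin at its centre. +z face: plain back; -z face: 4 by 4 grid of small flush holes. Starts flat, +z up, a few cm before the riser's step, x roughly along the riser's x. Sliding it takes under 4 N. Squeezed against the step with 10 to 15 N, its near edge rises with the finger by friction; flush on the step it stands by itself.
- riser: Fixed platform 134 mm (x) by 130 mm (y), rubber top 24 mm above the table. Origin at table height, mid foot of its step (vertical face, plane x = 0, facing the breadboard); +x runs from the step across the top to the end stop, roughly to the robot's right; z up. Tipped over the step's edge, the breadboard lands on the top with about 25 mm overhanging the step, to be pushed on to the stop.
- end_stop: Steel bar fixed across the riser's far end, 100 mm long (y), 12 mm above the rubber. Its face for the breadboard is at riser x = 114 mm; origin there, mid lower edge; axes as the riser's. Home, the breadboard's centre is at riser x = 54 mm and its near edge overhangs the step by 6 mm. Firm: 5 N or more on the stop, held a moment; push about 13 N, as friction under the breadboard takes 2 to 5 N.
- mirror_mount: Bystander: black mirror mount, 46x38x46 mm, at the left of the work; origin under its middle.
- post_holder: Bystander: black post holder on a square base, 50x54x51 mm, at the left of the work; origin under its middle.
- post_100: Bystander: upright bright steel post, 13 mm thick, 103 mm tall, at the left front; origin under its middle.
- ball_pen: Bystander: pen, 145 mm long, 9 mm high, lying behind the breadboard towards the monitors; origin under its middle.
- fork_clamp: Bystander: black slotted fork clamp, 62x28x10 mm, lying behind the riser, before the left monitor; origin under its middle. The monitors' fronts stand about 0.57 to 0.6 m ahead of the robot: keep the hand and wrist short of them.
- screw_tin: Bystander: round metal tin, 66 mm across, 27 mm high, behind the riser's far end; origin under its middle.

How it is judged:
On the way, in this order (a step that is already met when the one before it is completed fails the run):
1. the breadboard is pushed up on edge against the step: tilted between 45 and 83 degrees, touching the riser, still in front of it (angle between breadboard's own z axis and vertical between 0.785 and 1.45 rad and contact force between breadboard and riser above 0.5 N and x of breadboard in the frame of riser below 0 m), for 0.1 s.
2. it has tipped over and lies hole side up on the platform (angle between breadboard's own z axis and vertical above 3 rad and z of breadboard in the frame of riser above 0.027 m), for 0.2 s.
3. it is pressed against the end stop with at least 5 N for 0.2 s (contact force between breadboard and end_stop above 5 N), for 0.2 s.
At the end, for the whole second after the job is handed in: The breadboard lies flat on the riser with its hole side up, its edge within 3 mm of the end stop and within 0.05 rad of square to it, within 30 mm of the middle sideways, at rest and released (angle between breadboard's own z axis and vertical above 3.08 rad and z of breadboard in the frame of riser between 0.028 and 0.033 m and x of breadboard in the frame of riser between 0.051 and 0.057 m and y of breadboard in the frame of riser between -0.03 and 0.03 m and angle between the x axis of breadboard and the x axis of riser, either way round below 0.05 rad and linear speed of breadboard below 0.02 m/s); the robot touches nothing.
It fails at once if the fingers press on the breadboard with more than 30 N (contact force between the fingers and breadboard above 30 N).
It fails at once if the fingers press on the riser or its stop with more than 30 N (contact force between the fingers and riser above 30 N or contact force between the fingers and end_stop above 30 N).
It fails at once if a bystander is moved by more than 20 mm (distance of any of mirror_mount, post_holder, post_100, ball_pen, fork_clamp, screw_tin from where it was at the start of the episode above 0.02 m).
It also fails if it takes over 72 s, if anything falls off the work surface, if the arm or the gripper's body presses on something with over 40 N, if the wrist force passes 120 N, or if a joint passes its speed limit or range.

### The arm

A 7-joint arm with a two-finger parallel gripper is mounted at the origin on a cart in front of the work surface, level with it; the furniture and walls round the work are solid. World frame = base frame: x ahead of the robot, y to its left, z up, the work surface at z = 0. Lengths are in m, angles in rad, forces in N, time in s.
With the tool pointing down it reaches from about 0.4 to 0.85 m from the base axis. Payload 6.9 kg.
Tool frame: the origin (TCP) lies between the finger pads; the fingertips stand 25 mm ahead of it and the grasp point (between the pads) lies 6 mm ahead of it; z points along the fingers, y is the line along which they close (so a half turn about z gives the same grasp; the last joint's range is limited). The gripper opens to 85 mm and grips with 20 to 120 N. Pads are 22 mm wide; open, the fingers measure 114 mm over their backs; the gripper's body (76 mm by 85 mm) begins 54 mm behind the grasp point. The pads swing forward as they close: fully open they stand 13 mm farther back than shut.
Start: joints at [1.417, 0.507, -0.238, 1.5, 0.126, 1.149, -0.155], TCP at [0.16, -0.604, 0.256] pointing down, gripper open.
Joint ranges: [-3.08, 3.08], [-0.24, 2.05], [-1.43, 1.35], [0, 2.5], [-1.52, 4.66], [0.17, 1.96], [-2.89, 2.89]. Speed limits (rad/s): [2.39, 2.39, 3.14, 3.14, 3.14, 3.14, 3.14].

### API

Orientations are given as a rotation vector (axis times angle).
In Python, from cell import robot, cams, ticket gives the robot as it stands.
- The arm moves only by the tool send_rows, never from a script. Its argument "increments" is a list that holds one entry, the list of rows, each a list of 7 numbers: the shift along the world's x, y, z in m, then the turn, a rotation vector about the world's x, y, z in rad, then the opening, from -1 (shut) to 1 (fully open). A call has exactly 8 rows; each row shifts and turns the commanded pose from where the row before left it; what a row does not reach is not made up. A row lasts 1/8 s, in which the tool goes at most 62.5 mm and 10.7 degrees, less where a joint would pass 70% of its speed; a pose out of reach is approached as far as the arm can. A call is refused whole if a number of a shift passes 0.0625 or a number of a turn 0.188, either way. A call with a gripper value outside its range is refused whole. The fingers move at their own pace and stop on an object; "squeeze" is the grip in N (left out, the last holds). Time passes only in rows, so rows that do not move let the fingers close, or fill a call up. It gives the time, the measured TCP pose, the force, the opening and the grip force at its end, in the units of the state.
- robot.sense(): the state, without advancing time (a new reading comes with each control period).
- cams.grab_frame(name): name is "scene" or "top" or "wrist"; returns the picture (480x640x3 uint8, red, green, blue); there is no depth.
- cams.camera_info(name): a dict with "fx", "fy", "cx", "cy" (pixels), "T" (4x4, takes a point from camera to world coordinates). Camera axes: x right, y up, looking along -z (the intrinsics and any distortion apply to the point x, -y, -z); pixel columns grow to the right and rows downward; lengths in m; the calibration is good to about 2 mm. A picture is of the moment at which its call begins: read the wrist's pose just before it. camera_info takes no time and is no camera call; for the wrist camera it gives the pose at the moment of the call.
- ticket.sign_off(): hands the job in; it is judged then, once.
The state is a dict: "time_s": time; "joint_pos": joint angles; "joint_velocities": joint speeds; "joint_efforts": joint torques, N m; "ee_pos": TCP position; "tool_rot": TCP orientation; "contact_force": force on the tool from outside, world axes, zero at the start; "wrist_torque": the same for the moment, N m; "finger_gap": finger opening in m; "grasp_force": force on a finger pad.
Only numpy, scipy, OpenCV 4.12 (cv2) and the standard library are available. Lean on these libraries where they do the work, as an engineer would, in place of code of your own. Each camera call takes 0.05 s, during which the arm holds its last target. There are 200 camera calls.

## Working session

There is one attempt and no reset: what is moved stays moved. The work goes in short steps, Python scripts to look and compute and a tool call to move; the robot and the scene stay as the last step left them, time stands still between calls to the robot, and variables do not carry over. Pictures are saved under pics/ and viewed, at most 10 in all, crops included, and the job is handed in when it is done.

Besides the shell and the picture viewer there is one more tool, called in YAML: its name, and indented under it one key for each argument. send_rows: Moves the arm, as the interface text tells. Its arguments: {"type":"object","properties":{"increments":{"type":"array"},"squeeze":{"type":"number"}},"required":["increments"]}

```bash
ls; mkdir -p pics
python3 - <<'E'
from cell import robot,cams,ticket
import cv2,numpy as np
np.set_printoptions(precision=4,suppress=True)
print(robot.sense())
for n in ["scene","top"]:
    f=cams.grab_frame(n); cv2.imwrite(f"pics/{n}0.png",f[:,:,::-1]); i=cams.camera_info(n); print(n,{k:(v if k!='T' else np.array(v)) for k,v in i.items()})
E
```

```text
pics
{'time_s': 0.0, 'joint_pos': array([ 1.4175,  0.5083, -0.2375,  1.5011,  0.1257,  1.1489, -0.1548]), 'joint_velocities': array([-0.0001,  0.0006, -0.0006,  0.0005, -0.0004, -0.0001, -0.0002]), 'joint_efforts': array([ -0.0001, -62.0582,  -2.1863, -24.965 ,   0.0128,   0.012 ,
        -0.0001]), 'ee_pos': array([ 0.1597, -0.6038,  0.2554]), 'tool_rot': array([-3.1136, -0.405 ,  0.0004]), 'contact_force': array([-0.3735,  0.5036, -0.6582]), 'wrist_torque': array([ 0.0209,  0.0028, -0.0334]), 'grasp_force': 0.0, 'finger_gap': 0.08554389113374478}
scene {'fx': 573.0181703183099, 'fy': 573.0181703183099, 'cx': 317.2885816198059, 'cy': 242.50113496674263, 'T': array([[-0.4424,  0.5247, -0.7273, -0.407 ],
       [-0.8965, -0.2377,  0.3738,  0.7162],
       [ 0.0232,  0.8174,  0.5756,  0.7666],
       [ 0.    ,  0.    ,  0.    ,  1.    ]])}
top {'fx': 474.51103676239757, 'fy': 474.51103676239757, 'cx': 314.540148063561, 'cy': 244.88466368725648, 'T': array([[ 0.0296,  0.9885, -0.1482,  0.3409],
       [-0.9995,  0.0303,  0.0025,  0.2507],
       [ 0.0069,  0.148 ,  0.989 ,  1.1489],
       [ 0.    ,  0.    ,  0.    ,  1.    ]])}
```

View pics/scene0.png

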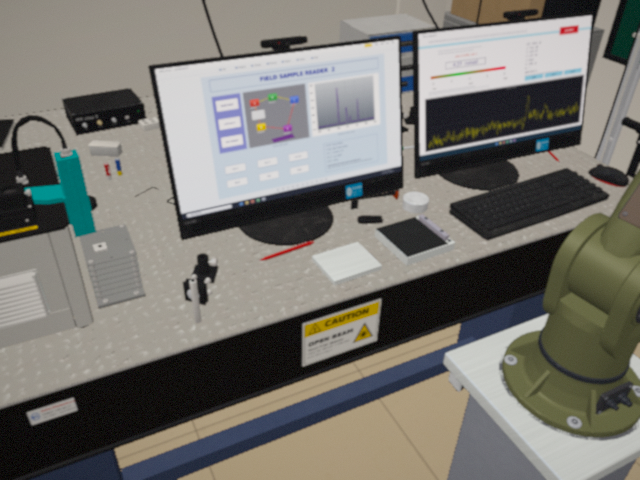

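View pics/top0.png

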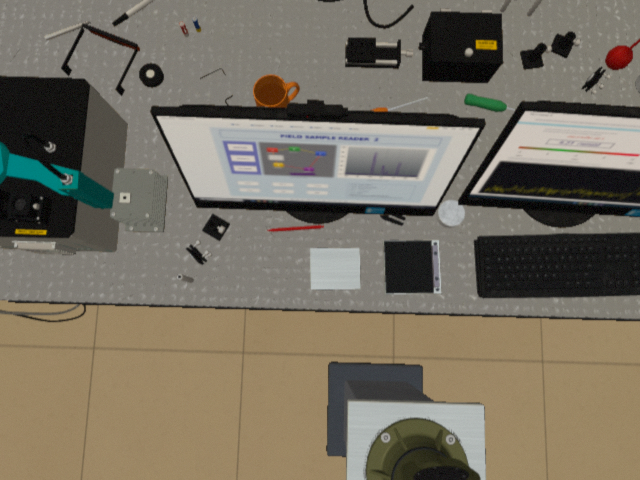

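The top view shows the white breadboard at about (335,268), the black riser at (385–432, 240–293) with the bright stop at (436,266), and the red pen at (296,228). The left-hand bystanders are at (215,228), (198,254) and (186,278). Next I'll measure the breadboard and riser.

```bash
cat > h.py <<'E'
import cv2,numpy as np
from cell import robot,cams,ticket
np.set_printoptions(precision=4,suppress=True)
def ray(i,uv,z):
    T=np.array(i['T']); uv=np.atleast_2d(uv)
    d=np.c_[(uv[:,0]-i['cx'])/i['fx'],-(uv[:,1]-i['cy'])/i['fy'],-np.ones(len(uv))]@T[:3,:3].T
    return T[:3,3]+d*((z-T[2,3])/d[:,2])[:,None]
def proj(i,P):
    T=np.array(i['T']); p=(np.atleast_2d(P)-T[:3,3])@T[:3,:3]
    return np.c_[i['cx']+i['fx']*p[:,0]/-p[:,2],i['cy']-i['fy']*p[:,1]/-p[:,2]]
def blob(mask,seed):
    n,l,s,c=cv2.connectedComponentsWithStats(mask.astype(np.uint8))
    k=l[seed[1],seed[0]]; m=(l==k)
    cs,_=cv2.findContours(m.astype(np.uint8),cv2.RETR_EXTERNAL,cv2.CHAIN_APPROX_NONE)
    c=max(cs,key=cv2.contourArea); return c
def rect(i,c,z):
    w=ray(i,c[:,0,:].astype(float),z)[:,:2]
    return cv2.minAreaRect((w*1000).astype(np.float32))
E
python3 - <<'E'
from h import *
i=cams.camera_info('top'); f=cv2.imread('pics/top0.png')
g=f.min(2)
hs=cv2.cvtColor(f,cv2.COLOR_BGR2HSV)
print(f[268,335],f[268,408],f[268,436],f[300,340],f[268,375])
c=blob(g>165,(335,268)); print(cv2.boundingRect(c)); r=rect(i,c,.013);print(r,cv2.boxPoints(r))
c=blob(f.max(2)<60,(408,268)); print(cv2.boundingRect(c)); r=rect(i,c,.024);print(r,cv2.boxPoints(r))
print(ray(i,[[433,240],[440,240],[433,293],[440,292]],.036))
print('pen',ray(i,[[269,229],[323,226]],.005),'clamp',ray(i,[395,218],.005),'tin',ray(i,[451,213],.02))
v=cv2.resize(f[215:310,290:450],None,fx=5,fy=5,interpolation=cv2.INTER_CUBIC);cv2.imwrite('pics/c1.png',v)
E
```

```text
[184 187 180] [21 19 18] [139 130 131] [147 151 154] [119 127 129]
(310, 248, 50, 41)
((456.64501953125, 198.03671264648438), (96.54560852050781, 118.3058090209961), 1.7527868747711182) [[406.5855 255.6854]
 [410.2041 137.435 ]
 [506.7046 140.388 ]
 [503.0859 258.6385]]
(384, 241, 49, 52)
((464.4006652832031, 22.8531494140625), (122.66795349121094, 112.6576156616211), 2.315354347229004) [[400.8411  76.6581]
 [405.3924 -35.9075]
 [527.9602 -30.9518]
 [523.4089  81.6138]]
[[ 0.528  -0.0334  0.036 ]
 [ 0.5285 -0.0501  0.036 ]
 [ 0.4023 -0.0325  0.036 ]
 [ 0.4051 -0.0489  0.036 ]]
pen [[0.5481 0.3605 0.005 ]
 [0.5597 0.2285 0.005 ]] clamp [[0.5852 0.0519 0.005 ]] tin [[ 0.5986 -0.0819  0.02  ]]
```

View pics/c1.png

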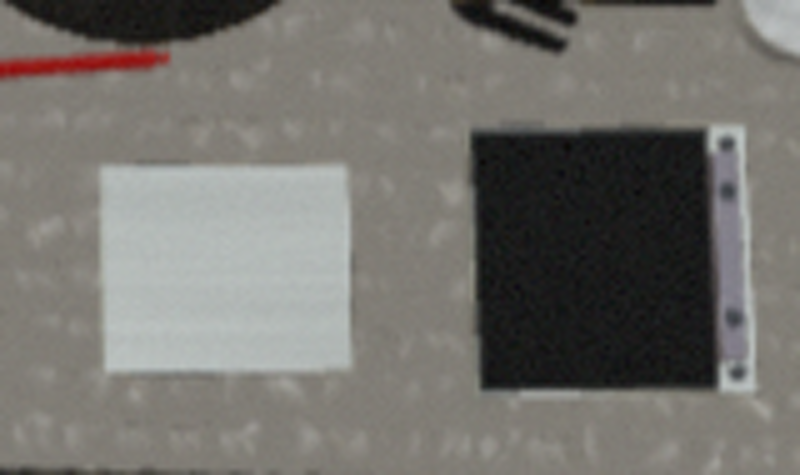

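Riser step at about y = 0.080, yaw about 2.3°. The breadboard is centred at (0.457, 0.198) and is nearly aligned with the riser. I'll bring the hand round to the breadboard's near (left) edge with the fingers half open across the edge.

send_rows:
  increments:
    - [[0.03,0.025,-0.004,0,0,0.056,0.2],[0.03,0.025,-0.004,0,0,0.056,0.2],[0.03,0.025,-0.004,0,0,0.056,0.2],[0.03,0.025,-0.004,0,0,0.056,0.2],[0.03,0.025,-0.004,0,0,0.056,0.2],[0.03,0.025,-0.004,0,0,0.056,0.2],[0.03,0.025,-0.004,0,0,0.056,0.2],[0.03,0.025,-0.004,0,0,0.056,0.2]]

```text
time_s: 1.1
ee_pos: [0.4006, -0.4032, 0.2238]
tool_rot: [-2.946, -1.089, 0.001]
contact_force: [-0.4, -0.9, 0.0]
finger_gap: 0.0514
grasp_force: 0.0
```

send_rows:
  increments:
    - [[0.003,0.05,0,0,0,0.056,0.2],[0.003,0.05,0,0,0,0.056,0.2],[0.003,0.05,0,0,0,0.056,0.2],[0.003,0.05,0,0,0,0.056,0.2],[0.003,0.05,0,0,0,0.056,0.2],[0.003,0.05,0,0,0,0.056,0.2],[0.003,0.05,0,0,0,0.056,0.2],[0.003,0.05,0,0,0,0.056,0.2]]

```text
time_s: 2.1
ee_pos: [0.4237, -0.0027, 0.2243]
tool_rot: [2.631, 1.717, -0.0]
contact_force: [0.9, -0.6, 0.2]
finger_gap: 0.0516
grasp_force: 0.0
```

send_rows:
  increments:
    - [[0.004,0.039,-0.008,0,0,0.056,0.2],[0.004,0.039,-0.008,0,0,0.056,0.2],[0.004,0.039,-0.008,0,0,0.056,0.2],[0.004,0.039,-0.008,0,0,0.056,0.2],[0.004,0.039,-0.008,0,0,0.056,0.2],[0.004,0.039,-0.008,0,0,0.056,0.2],[0.004,0.039,-0.008,0,0,0.056,0.2],[0.004,0.039,-0.008,0,0,0.056,0.2]]

```text
time_s: 3.1
ee_pos: [0.4559, 0.3088, 0.1597]
tool_rot: [2.184, 2.258, -0.001]
contact_force: [1.1, 0.3, 0.2]
finger_gap: 0.0511
grasp_force: 0.0
```

```bash
cat > st.py <<'E'
from h import *
from scipy.spatial.transform import Rotation as R
s=robot.sense(); M=R.from_rotvec(s['tool_rot']).as_matrix()
print(s['time_s'],s['ee_pos'],'F',s['contact_force'],'gap',s['finger_gap'],'q',s['joint_pos']);print('ytool',M[:,1],'ztool',M[:,2])
E
python3 st.py
```

```text
3.1 [0.4559 0.3088 0.1597] F [1.1288 0.2587 0.1547] gap 0.0510952244029308 q [-0.1852  0.5636 -0.7054  1.8273  0.4512  0.9181 -1.062 ]
ytool [ 0.9994  0.0336 -0.0004] ztool [-0.0004 -0.0005 -1.    ]
```

send_rows:
  increments:
    - [[0,0,-0.04,0,0,0.006,0.2],[0,0,-0.04,0,0,0,0.2],[0,0,-0.03,0,0,0,0.2],[0,0,-0.01,0,0,0,0.2],[0,0,-0.005,0,0,0,0.2],[0,0,-0.003,0,0,0,0.2],[0,0,-0.003,0,0,0,0.2],[0,0,0,0,0,0,0.2]]

```text
time_s: 4.1
ee_pos: [0.4561, 0.3078, 0.0297]
tool_rot: [2.179, 2.263, 0.001]
contact_force: [-0.8, -0.1, -0.7]
finger_gap: 0.0516
grasp_force: 0.0
```

Run:
```python
from h import *
f=cams.grab_frame('wrist');cv2.imwrite('pics/w1.png',f[:,:,::-1])
```

```text
(no output)
```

View pics/w1.png

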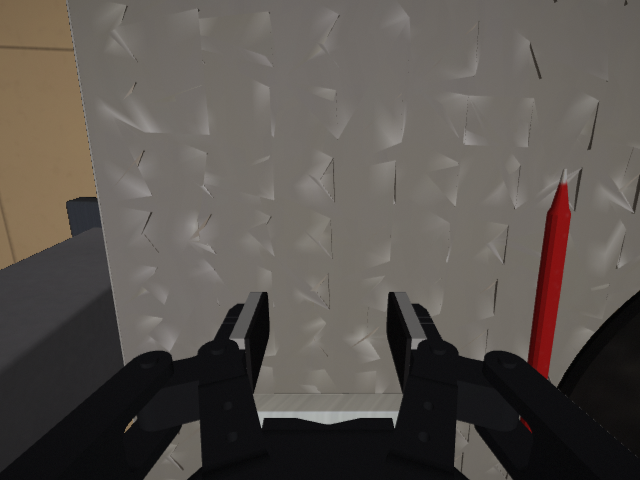

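The plate edge shows at the bottom of the wrist view (330,405) and the pen is clear at (550,270). Next I'll probe downward for the table.

send_rows:
  increments:
    - [[0,-0.006,-0.001,0,0,0,0.2],[0,-0.006,-0.001,0,0,0,0.2],[0,-0.006,-0.001,0,0,0,0.2],[0,-0.004,-0.001,0,0,0,0.2],[0,0,-0.001,0,0,0,0.2],[0,0,-0.001,0,0,0,0.2],[0,0,0,0,0,0,0.2],[0,0,0,0,0,0,0.2]]

```text
time_s: 5.15
ee_pos: [0.4559, 0.286, 0.0233]
tool_rot: [-2.178, -2.263, -0.0]
contact_force: [0.3, 0.8, 0.4]
finger_gap: 0.0511
grasp_force: 0.0
```

send_rows:
  increments:
    - [[0,-0.002,-0.001,0,0,0,0.2],[0,-0.002,-0.001,0,0,0,0.2],[0,-0.002,-0.001,0,0,0,0.2],[0,0,-0.001,0,0,0,0.2],[0,0,0,0,0,0,0.2],[0,0,0,0,0,0,0.2],[0,0,0,0,0,0,0.2],[0,0,0,0,0,0,0.2]]

```text
time_s: 6.15
ee_pos: [0.4559, 0.2829, 0.0217]
tool_rot: [-2.176, -2.264, -0.008]
contact_force: [-4.8, 3.0, 25.3]
finger_gap: 0.0513
grasp_force: 12.1
```

send_rows:
  increments:
    - [[0,0.003,0.007,0,0,0,0.2],[0,-0.004,0,0,0,0,0.2],[0,-0.004,0,0,0,0,0.2],[0,-0.004,0,0,0,0,0.2],[0,-0.004,0,0,0,0,0.2],[0,-0.005,0,0,0,0,0.2],[0,-0.005,0,0,0,0,0.2],[0,-0.005,0,0,0,0,0.2]]

```text
time_s: 7.15
ee_pos: [0.4559, 0.2515, 0.0262]
tool_rot: [-2.179, -2.263, 0.0]
contact_force: [0.4, 3.0, -2.6]
finger_gap: 0.0511
grasp_force: 1.1
```

send_rows:
  increments:
    - [[0.0002,-0.005,0,0,0,0,0.2],[0.0002,-0.005,0,0,0,0,0.2],[0.0002,-0.005,0,0,0,0,0.2],[0.0002,-0.005,0,0,0,0,0.2],[0.0002,-0.004,0,0,0,0,0.2],[0.0002,-0.003,0,0,0,0,0.2],[0,-0.002,0,0,0,0,0.2],[0,0,0,0,0,0,0.2]]

```text
time_s: 8.15
ee_pos: [0.4572, 0.2225, 0.0263]
tool_rot: [2.179, 2.263, -0.001]
contact_force: [0.3, 1.3, 0.1]
finger_gap: 0.051
grasp_force: 0.3
```

```bash
cat > top.py <<'E'
from h import *
import sys
f=cams.grab_frame('top')[:,:,::-1]; cv2.imwrite(f'pics/{sys.argv[1]}.png',f)
v=cv2.resize(f[215:310,290:450],None,fx=5,fy=5,interpolation=cv2.INTER_CUBIC);cv2.imwrite(f'pics/{sys.argv[1]}c.png',v)
E
python3 st.py; python3 top.py t2
```

```text
8.15 [0.4572 0.2225 0.0263] F [0.2541 1.2751 0.0536] gap 0.05095913204457496 q [-0.1408  0.695  -0.5544  2.0575  0.6718  0.5731 -1.1361]
ytool [ 0.9993  0.0378 -0.    ] ztool [-0.     -0.0005 -1.    ]
```

View pics/t2c.png

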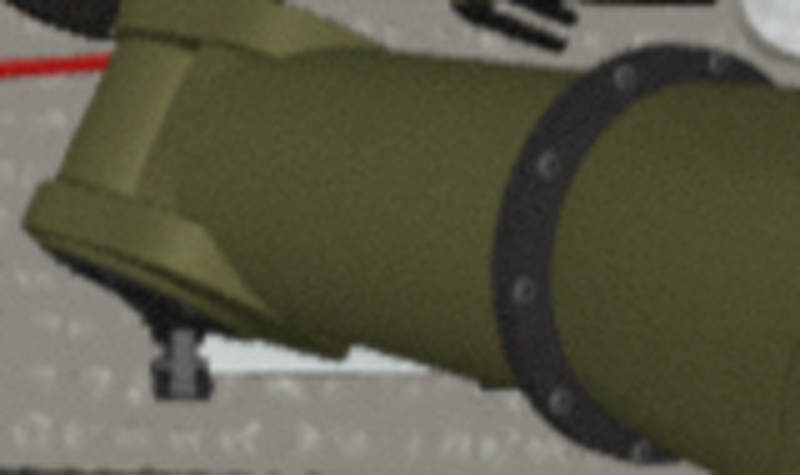

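The arm hides the plate from above, so I'll close in on the step by force.

send_rows:
  increments:
    - [[0,-0.001,0,0,0,0,0.2],[0,-0.001,0,0,0,0,0.2],[0,-0.001,0,0,0,0,0.2],[0,-0.001,0,0,0,0,0.2],[0,-0.001,0,0,0,0,0.2],[0,-0.001,0,0,0,0,0.2],[0,-0.001,0,0,0,0,0.2],[0,0,0,0,0,0,0.2]]

```text
time_s: 9.2
ee_pos: [0.4571, 0.2157, 0.0263]
tool_rot: [2.179, 2.263, -0.0]
contact_force: [-0.4, 1.9, -0.7]
finger_gap: 0.0513
grasp_force: 1.2
```

send_rows:
  increments:
    - [[0,-0.001,0,0,0,0,0.2],[0,-0.001,0,0,0,0,0.2],[0,-0.001,0,0,0,0,0.2],[0,0,0,0,0,0,0.2],[0,0,0,0,0,0,0.2],[0,0,0,0,0,0,0.2],[0,0,0,0,0,0,0.2],[0,0,0,0,0,0,0.2]]

```text
time_s: 10.2
ee_pos: [0.4571, 0.2127, 0.0263]
tool_rot: [2.179, 2.263, -0.0]
contact_force: [-0.6, 2.8, 0.3]
finger_gap: 0.0511
grasp_force: 1.0
```

send_rows:
  increments:
    - [[0,-0.001,0,0,0,0,0.2],[0,-0.001,0,0,0,0,0.2],[0,-0.001,0,0,0,0,0.2],[0,0,0,0,0,0,0.2],[0,0,0,0,0,0,0.2],[0,0,0,0,0,0,0.2],[0,0,0,0,0,0,0.2],[0,0,0,0,0,0,0.2]]

```text
time_s: 11.2
ee_pos: [0.4569, 0.2119, 0.0264]
tool_rot: [-2.175, -2.264, -0.004]
contact_force: [-1.5, 7.7, -1.3]
finger_gap: 0.0514
grasp_force: 3.9
```

The plate is against the step, with TCP y at 0.212 on contact. Stiffness is about 3.6 N/mm in y and 10 N/mm in z. I'll compute a lift arc from these, with a roughly 11 N squeeze along the plate.

```bash
cat > arc.py <<'E'
import numpy as np,sys
np.set_printoptions(precision=4,suppress=True)
def cmd(th,N=11,ft=2.5,s=4.5):
    t=np.radians(th);c,n=np.cos(t),np.sin(t)
    C=np.array([-120*c-(13-s)*n,120*n+s*c])-[-120,s]
    F=N*np.array([c,-n])+ft*c*np.array([n,c])
    k=np.array([3.6,10.])
    p=C+F/k
    return np.array([.4565+.04*p[0]/1e3,.2119-p[0]/1e3,.0264+p[1]/1e3])
prev=np.array([.457,.2098,.0264])
for th in [0,1,2,4,6,8,10,12,14,16,18,20,22,24,26,28,30,32,34,36,38,40,42,44,46,48,50,52,54,56,58,60,62,64,66,68,70,72,74,76,78,80,82,84,86,88,90]:
    q=cmd(th); print(th,q,q-prev); prev=q
E
python3 arc.py
```

```text
0 [0.4566 0.2088 0.0267] [-0.0004 -0.001   0.0003]
1 [0.4566 0.209  0.0287] [-0.      0.0001  0.0021]
2 [0.4566 0.209  0.0308] [-0.      0.0001  0.0021]
4 [0.4566 0.2091 0.0349] [-0.      0.0001  0.0041]
6 [0.4566 0.209  0.0391] [ 0.     -0.0001  0.0041]
8 [0.4566 0.2088 0.0431] [ 0.     -0.0002  0.0041]
10 [0.4566 0.2084 0.0472] [ 0.     -0.0004  0.0041]
12 [0.4567 0.2079 0.0513] [ 0.     -0.0005  0.004 ]
14 [0.4567 0.2073 0.0553] [ 0.     -0.0007  0.004 ]
16 [0.4567 0.2065 0.0592] [ 0.     -0.0008  0.004 ]
18 [0.4568 0.2055 0.0631] [ 0.     -0.0009  0.0039]
20 [0.4568 0.2045 0.067 ] [ 0.     -0.0011  0.0039]
22 [0.4568 0.2033 0.0708] [ 0.     -0.0012  0.0038]
24 [0.4569 0.2019 0.0746] [ 0.0001 -0.0013  0.0038]
26 [0.457  0.2005 0.0783] [ 0.0001 -0.0015  0.0037]
28 [0.457  0.1989 0.0819] [ 0.0001 -0.0016  0.0036]
30 [0.4571 0.1971 0.0854] [ 0.0001 -0.0017  0.0035]
32 [0.4572 0.1953 0.0889] [ 0.0001 -0.0019  0.0035]
34 [0.4572 0.1933 0.0923] [ 0.0001 -0.002   0.0034]
36 [0.4573 0.1912 0.0956] [ 0.0001 -0.0021  0.0033]
38 [0.4574 0.1889 0.0988] [ 0.0001 -0.0022  0.0032]
40 [0.4575 0.1
[... 637 characters left out ...]
 0.0001 -0.0035  0.0017]
66 [0.4591 0.147  0.1324] [ 0.0001 -0.0036  0.0016]
68 [0.4592 0.1433 0.1339] [ 0.0001 -0.0036  0.0015]
70 [0.4594 0.1397 0.1352] [ 0.0001 -0.0037  0.0013]
72 [0.4595 0.1359 0.1364] [ 0.0001 -0.0037  0.0012]
74 [0.4597 0.1321 0.1375] [ 0.0002 -0.0038  0.0011]
76 [0.4598 0.1283 0.1384] [ 0.0002 -0.0038  0.0009]
78 [0.46   0.1244 0.1391] [ 0.0002 -0.0039  0.0008]
80 [0.4602 0.1205 0.1398] [ 0.0002 -0.0039  0.0006]
82 [0.4603 0.1165 0.1403] [ 0.0002 -0.004   0.0005]
84 [0.4605 0.1125 0.1406] [ 0.0002 -0.004   0.0003]
86 [0.4606 0.1085 0.1408] [ 0.0002 -0.004   0.0002]
88 [0.4608 0.1045 0.1409] [ 0.0002 -0.004   0.0001]
90 [0.461  0.1004 0.1408] [ 0.0002 -0.0041 -0.0001]
```

send_rows:
  increments:
    - [[0,-0.0006,0,0,0,0,0.2],[0,-0.0006,0.0003,0,0,0,0.2],[0,0,0,0,0,0,0.2],[0,0,0.001,0,0,0,0.2],[0,0,0.001,0,0,0,0.2],[0,0,0.002,0,0,0,0.2],[0,0,0.002,0,0,0,0.2],[0,0,0,0,0,0,0.2]]

```text
time_s: 12.2
ee_pos: [0.4569, 0.2117, 0.0329]
tool_rot: [-2.174, -2.263, -0.006]
contact_force: [-1.8, 9.9, -1.6]
finger_gap: 0.0512
grasp_force: 5.0
```

Run:
```python
from h import *
f=cams.grab_frame('scene')[:,:,::-1];cv2.imwrite('pics/s2.png',f)
cv2.imwrite('pics/s2c.png',cv2.resize(f[190:310,270:430],None,fx=5,fy=5,interpolation=cv2.INTER_CUBIC))
```

```text
(no output)
```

View pics/s2c.png

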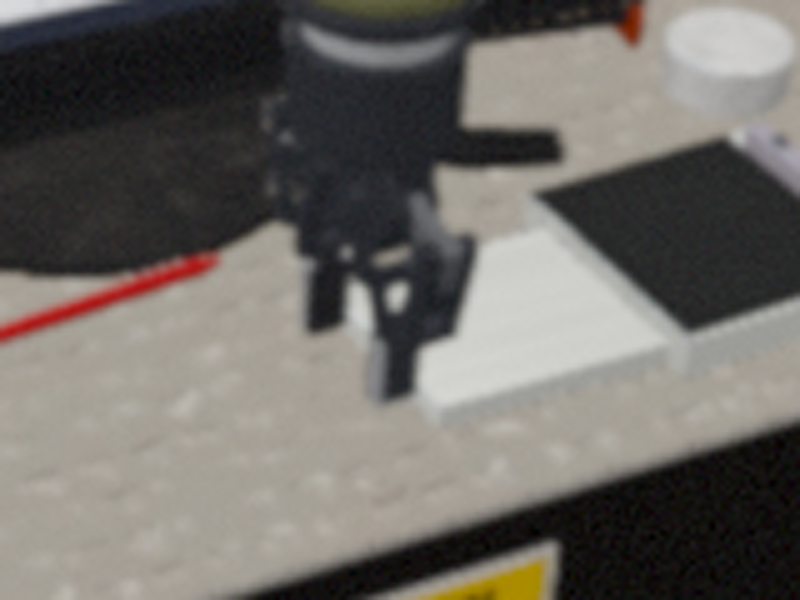

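The plate is flush on the step with both fingers on its near edge. The downward load of 1.6 N suggests the edge is rising with the fingers, so I'll continue along the arc.

send_rows:
  increments:
    - [[0,0,0.002,0,0,0,0.2],[0,0,0.002,0,0,0,0.2],[0,-0.0001,0.002,0,0,0,0.2],[0,-0.0002,0.002,0,0,0,0.2],[0,-0.0002,0.003,0,0,0,0.2],[0,-0.0003,0.003,0,0,0,0.2],[0,-0.0004,0.003,0,0,0,0.2],[0,0,0,0,0,0,0.2]]

```text
time_s: 13.25
ee_pos: [0.457, 0.2102, 0.0501]
tool_rot: [-2.175, -2.263, -0.006]
contact_force: [-0.8, 9.0, -1.1]
finger_gap: 0.0513
grasp_force: 4.5
```

```bash
python3 st.py
python3 - <<'E'
from h import *
f=cams.grab_frame('scene')[:,:,::-1]
cv2.imwrite('pics/s3c.png',cv2.resize(f[190:310,270:430],None,fx=5,fy=5,interpolation=cv2.INTER_CUBIC))
E
```

```text
13.25 [0.457  0.2102 0.0501] F [-0.7853  8.9622 -1.1436] gap 0.05133857545547666 q [-0.085   0.6548 -0.5984  2.058   0.6332  0.612  -1.0807]
ytool [0.9992 0.0398 0.0011] ztool [ 0.0009  0.0045 -1.    ]
```

View pics/s3c.png

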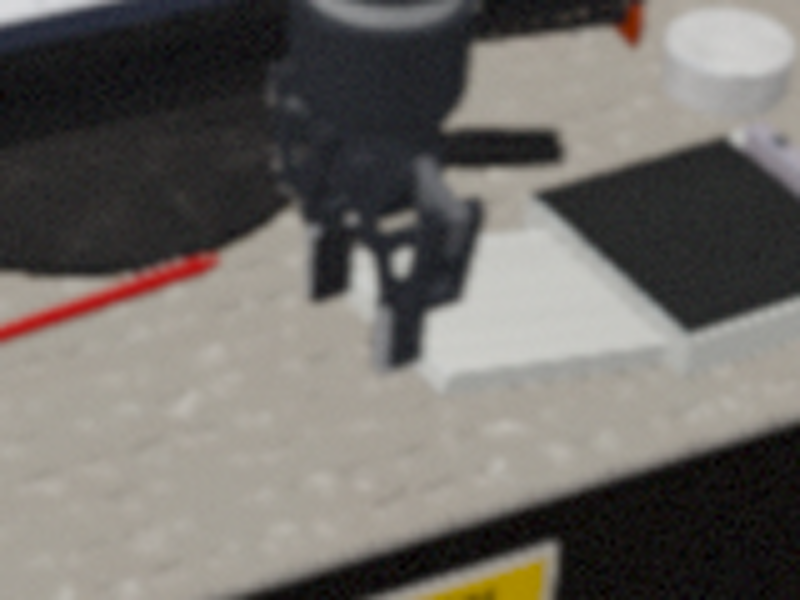

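The near edge is up to about 11°, and its corner has moved from (435,410) to (440,385). Continuing the arc.

send_rows:
  increments:
    - [[0,-0.0007,0.004,0,0,0,0.2],[0,-0.0008,0.004,0,0,0,0.2],[0,-0.001,0.004,0,0,0,0.2],[0,-0.0011,0.0039,0,0,0,0.2],[0,-0.0012,0.0038,0,0,0,0.2],[0,-0.0013,0.0038,0,0,0,0.2],[0,0,0,0,0,0,0.2],[0,0,0,0,0,0,0.2]]

```text
time_s: 14.3
ee_pos: [0.4573, 0.2039, 0.0737]
tool_rot: [-2.176, -2.264, -0.006]
contact_force: [-1.4, 9.4, 0.9]
finger_gap: 0.0511
grasp_force: 4.2
```

send_rows:
  increments:
    - [[0.0001,-0.0015,0.0037,0,0,0,0.2],[0.0001,-0.0016,0.0036,0,0,0,0.2],[0.0001,-0.0017,0.0036,0,0,0,0.2],[0.0001,-0.0019,0.0035,0,0,0,0.2],[0.0001,-0.002,0.0034,0,0,0,0.2],[0.0001,-0.0021,0.0033,0,0,0,0.2],[0,0,0,0,0,0,0.2],[0,0,0,0,0,0,0.2]]

```text
time_s: 15.3
ee_pos: [0.4578, 0.1923, 0.0947]
tool_rot: [-2.177, -2.263, -0.004]
contact_force: [-1.5, 5.9, 1.2]
finger_gap: 0.051
grasp_force: 3.5
```

send_rows:
  increments:
    - [[0.0001,-0.003,0.0032,0,0,0,0.2],[0.0001,-0.0025,0.0031,0,0,0,0.2],[0.0001,-0.0025,0.003,0,0,0,0.2],[0.0001,-0.0026,0.0029,0,0,0,0.2],[0,0,0,0,0,0,0.2],[0,0,0,0,0,0,0.2],[0,0,0,0,0,0,0.2],[0,0,0,0,0,0,0.2]]

```text
time_s: 16.3
ee_pos: [0.4583, 0.1821, 0.1071]
tool_rot: [-2.176, -2.264, -0.005]
contact_force: [-1.5, 8.1, 3.0]
finger_gap: 0.0514
grasp_force: 4.3
```

Run:
```python
from h import *
f=cams.grab_frame('scene')[:,:,::-1]
cv2.imwrite('pics/s4c.png',cv2.resize(f[190:310,270:430],None,fx=5,fy=5,interpolation=cv2.INTER_CUBIC))
```

```text
(no output)
```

View pics/s4c.png

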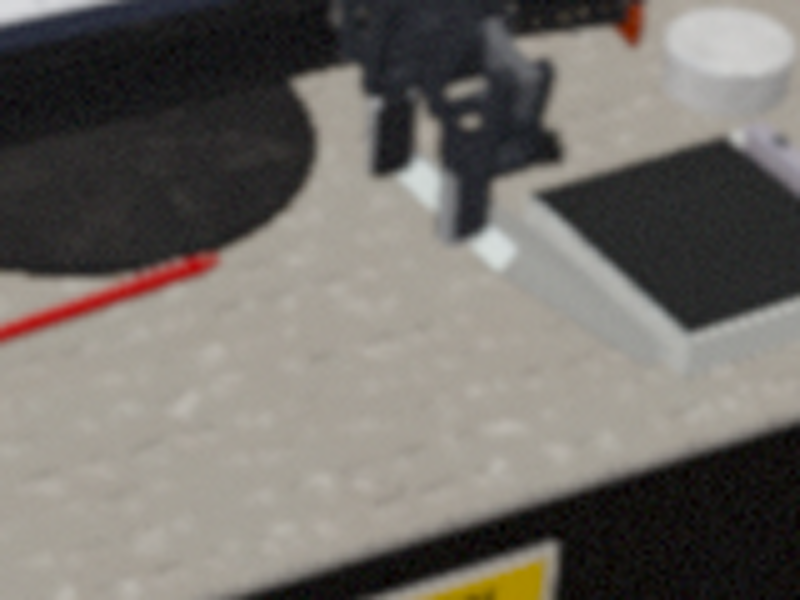

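The plate is at about 45°, with the tips resting mid-way on its end face (the white strip at (425,185)–(495,245)). I'll continue with slightly more downward pressure so the force stays along the plate.

send_rows:
  increments:
    - [[0.0001,-0.0027,0.0025,0,0,0,0.2],[0.0001,-0.0028,0.0026,0,0,0,0.2],[0.0001,-0.0029,0.0026,0,0,0,0.2],[0.0001,-0.003,0.0025,0,0,0,0.2],[0.0001,-0.0031,0.0023,0,0,0,0.2],[0,0,0,0,0,0,0.2],[0,0,0,0,0,0,0.2],[0,0,0,0,0,0,0.2]]

```text
time_s: 17.35
ee_pos: [0.459, 0.1678, 0.1199]
tool_rot: [-2.177, -2.264, -0.006]
contact_force: [-1.5, 8.1, 6.8]
finger_gap: 0.0514
grasp_force: 5.1
```

send_rows:
  increments:
    - [[0.0001,-0.003,0.0021,0,0,0,0.2],[0.0001,-0.0031,0.0021,0,0,0,0.2],[0.0001,-0.0032,0.002,0,0,0,0.2],[0.0001,-0.0033,0.0019,0,0,0,0.2],[0.0001,-0.0034,0.0017,0,0,0,0.2],[0,0,0,0,0,0,0.2],[0,0,0,0,0,0,0.2],[0,0,0,0,0,0,0.2]]

```text
time_s: 18.35
ee_pos: [0.4597, 0.1514, 0.1298]
tool_rot: [-2.177, -2.264, -0.006]
contact_force: [-1.5, 7.5, 9.3]
finger_gap: 0.0514
grasp_force: 5.7
```

send_rows:
  increments:
    - [[0.0001,-0.0034,0.0016,0,0,0,0.2],[0.0001,-0.0035,0.0015,0,0,0,0.2],[0.0001,-0.0036,0.0013,0,0,0,0.2],[0.0001,-0.0036,0.0013,0,0,0,0.2],[0.0001,-0.0037,0.0011,0,0,0,0.2],[0,0,0,0,0,0,0.2],[0,0,0,0,0,0,0.2],[0,0,0,0,0,0,0.2]]

```text
time_s: 19.35
ee_pos: [0.4605, 0.1332, 0.1369]
tool_rot: [2.178, 2.263, 0.006]
contact_force: [-0.6, 4.8, 13.1]
finger_gap: 0.0513
grasp_force: 7.0
```

send_rows:
  increments:
    - [[0.0002,-0.0038,0.0012,0,0,0,0.2],[0.0002,-0.0039,0.001,0,0,0,0.2],[0.0002,-0.0039,0.0008,0,0,0,0.2],[0.0002,-0.0039,0.0007,0,0,0,0.2],[0,0,0,0,0,0,0.2],[0,0,0,0,0,0,0.2],[0,0,0,0,0,0,0.2],[0,0,0,0,0,0,0.2]]

```text
time_s: 20.35
ee_pos: [0.4611, 0.1167, 0.1404]
tool_rot: [2.178, 2.262, 0.003]
contact_force: [-0.9, 2.1, 12.9]
finger_gap: 0.0511
grasp_force: 6.7
```

send_rows:
  increments:
    - [[0.0002,-0.004,0.0004,0,0,0,0.2],[0.0002,-0.004,0.0003,0,0,0,0.2],[0.0002,-0.004,0.0001,0,0,0,0.2],[0.0002,-0.003,0,0,0,0,0.2],[0,0,0,0,0,0,0.2],[0,0,0,0,0,0,0.2],[0,0,0,0,0,0,0.2],[0,0,0,0,0,0,0.2]]

```text
time_s: 21.35
ee_pos: [0.4619, 0.1012, 0.1415]
tool_rot: [2.177, 2.261, 0.002]
contact_force: [-1.8, 0.6, 19.4]
finger_gap: 0.0513
grasp_force: 9.5
```

Run:
```python
from h import *
f=cams.grab_frame('scene')[:,:,::-1]
cv2.imwrite('pics/s5c.png',cv2.resize(f[170:290,290:450],None,fx=5,fy=5,interpolation=cv2.INTER_CUBIC))
```

View pics/s5c.png

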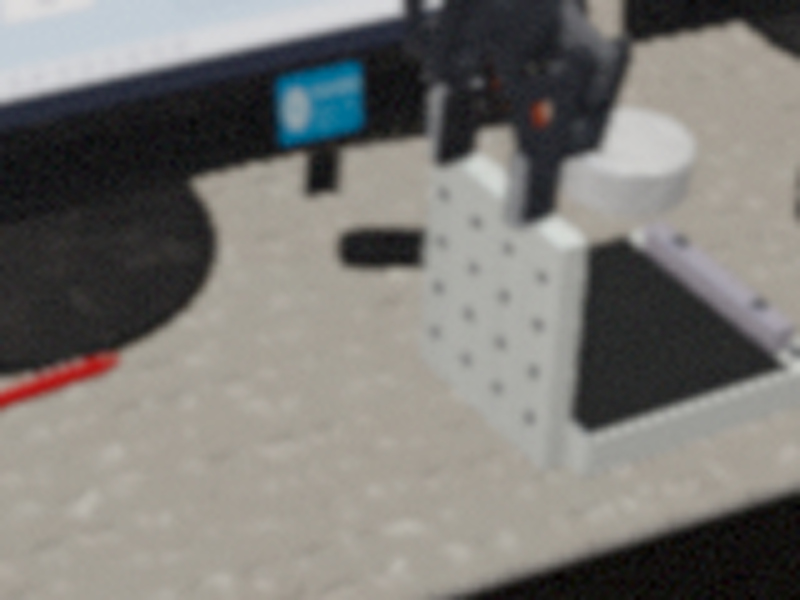

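The plate stands on edge, flush on the step with its hole face outward at (490,300), and the tips are on its top edge. I'll lift off, step back, and come down beside the hole face.

send_rows:
  increments:
    - [[0,0,0.002,0,0,0,0.2],[0,0,0.006,0,0,0,0.2],[0,0,0.01,0,0,0,0.2],[0,0.02,0,0,0,0,0.2],[0,0.015,0,0,0,0,0.2],[0,0,-0.02,0,0,0,0.2],[0,0,-0.02,0,0,0,0.2],[0,0,0,0,0,0,0.2]]

```text
time_s: 22.4
ee_pos: [0.4603, 0.136, 0.1171]
tool_rot: [-2.177, -2.263, 0.004]
contact_force: [0.6, 0.2, 1.1]
finger_gap: 0.0511
grasp_force: 0.0
```

send_rows:
  increments:
    - [[0.0002,-0.006,0,0,0,0,0.2],[0.0002,-0.006,0,0,0,0,0.2],[0.0002,-0.006,0,0,0,0,0.2],[0.0002,-0.004,0,0,0,0,0.2],[0.0001,-0.003,0,0,0,0,0.2],[0.0001,-0.003,0,0,0,0,0.2],[0.0001,-0.003,0,0,0,0,0.2],[0.0001,-0.003,0,0,0,0,0.2]]

```text
time_s: 23.4
ee_pos: [0.4625, 0.1024, 0.1181]
tool_rot: [-2.178, -2.264, -0.001]
contact_force: [0.3, 1.3, 1.2]
finger_gap: 0.0513
grasp_force: 0.5
```

send_rows:
  increments:
    - [[0.0001,-0.003,0,0,0,0,0.2],[0.0001,-0.003,0,0,0,0,0.2],[0.0001,-0.003,0,0,0,0,0.2],[0.0001,-0.003,0,0,0,0,0.2],[0.0001,-0.003,0,0,0,0,0.2],[0.0001,-0.003,0,0,0,0,0.2],[0,0,0,0,0,0,0.2],[0,0,0,0,0,0,0.2]]

```text
time_s: 24.4
ee_pos: [0.463, 0.0842, 0.118]
tool_rot: [-2.179, -2.263, 0.0]
contact_force: [0.2, -0.1, 0.4]
finger_gap: 0.0512
grasp_force: 0.0
```

send_rows:
  increments:
    - [[0.0001,-0.003,0,0,0,0,0.2],[0.0001,-0.004,0,0,0,0,0.2],[0.0001,-0.004,0,0,0,0,0.2],[0,0,0,0,0,0,0.2],[0,0.02,0,0,0,0,0.2],[0,0.03,0,0,0,0,0.2],[0,0.03,0,0,0,0,0.2],[0,0,0,0,0,0,0.2]]

```text
time_s: 25.4
ee_pos: [0.4632, 0.1559, 0.1183]
tool_rot: [-2.174, -2.267, -0.003]
contact_force: [0.2, -0.2, -0.2]
finger_gap: 0.0509
grasp_force: 0.0
```

```bash
python3 - <<'E'
from h import *
f=cams.grab_frame('scene')[:,:,::-1]
cv2.imwrite('pics/s6c.png',cv2.resize(f[170:290,330:490],None,fx=5,fy=5,interpolation=cv2.INTER_CUBIC))
E
python3 st.py
```

```text
25.45 [0.4631 0.1541 0.118 ] F [-0.1838 -1.4192  0.0412] gap 0.050916626496098995 q [ 0.1081  0.5442 -0.7093  2.0322  0.5181  0.7483 -0.8808]
ytool [0.9992 0.0402 0.    ] ztool [ 0.      0.0004 -1.    ]
```

View pics/s6c.png

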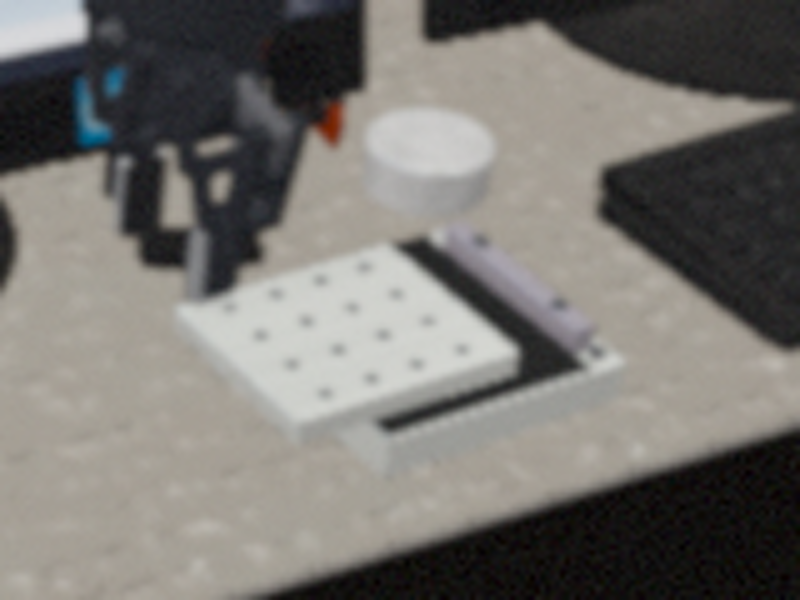

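The plate lies flat on the riser, hole side up, with top-face corners at (180,312), (297,422), (520,352) and (388,243) in the crop. I'll compute its pose from these.

Run:
```python
from h import *
i=cams.camera_info('scene')
p=ray(i,np.array([[180,312],[297,422],[520,352],[388,243]])/5+[330,170],.037)
print(p, p.mean(0)); e=(p[2]-p[1]+p[3]-p[0]); print(np.degrees(np.arctan2(e[0],-e[1])))
```

```text
[[0.5049 0.1236 0.037 ]
 [0.4106 0.1202 0.037 ]
 [0.4142 0.0002 0.037 ]
 [0.5147 0.004  0.037 ]] [0.4611 0.062  0.037 ]
3.201436926181596
```

send_rows:
  increments:
    - [[0,0.004,-0.02,0,0,0,0.2],[0,0,-0.02,0,0,0,0.2],[0,0,-0.02,0,0,0,0.2],[0,0,-0.01,0,0,0,0.2],[0,-0.005,0,0,0,0,0.2],[0,-0.005,0,0,0,0,0.2],[0,-0.005,0,0,0,0,0.2],[0,0,0,0,0,0,0.2]]

```text
time_s: 26.45
ee_pos: [0.4635, 0.1414, 0.0483]
tool_rot: [2.18, 2.262, 0.0]
contact_force: [0.2, 0.6, 0.4]
finger_gap: 0.0512
grasp_force: 0.0
```

send_rows:
  increments:
    - [[0.0001,-0.003,0,0,0,0,0.2],[0.0001,-0.003,0,0,0,0,0.2],[0.0001,-0.003,0,0,0,0,0.2],[0.0001,-0.003,0,0,0,0,0.2],[0.0001,-0.003,0,0,0,0,0.2],[0.0001,-0.003,0,0,0,0,0.2],[0.0001,-0.003,0,0,0,0,0.2],[0,0,0,0,0,0,0.2]]

```text
time_s: 27.45
ee_pos: [0.4641, 0.1207, 0.048]
tool_rot: [2.179, 2.263, -0.0]
contact_force: [-0.2, 1.5, -0.2]
finger_gap: 0.051
grasp_force: 0.7
```

send_rows:
  increments:
    - [[0.0001,-0.003,0,0,0,0,0.2],[0.0001,-0.003,0,0,0,0,0.2],[0.0001,-0.003,0,0,0,0,0.2],[0.0001,-0.003,0,0,0,0,0.2],[0.0001,-0.002,0,0,0,0,0.2],[0.0001,-0.002,0,0,0,0,0.2],[0,0,0,0,0,0,0.2],[0,0,0,0,0,0,0.2]]

```text
time_s: 28.45
ee_pos: [0.4647, 0.1048, 0.048]
tool_rot: [2.179, 2.263, -0.001]
contact_force: [0.2, 1.2, 0.9]
finger_gap: 0.0515
grasp_force: 0.9
```

send_rows:
  increments:
    - [[0,-0.001,0,0,0,0,0.2],[0,-0.001,0,0,0,0,0.2],[0,-0.001,0,0,0,0,0.2],[0,-0.001,0,0,0,0,0.2],[0,-0.001,0,0,0,0,0.2],[0,-0.001,0,0,0,0,0.2],[0,0,0,0,0,0,0.2],[0,0,0,0,0,0,0.2]]

```text
time_s: 29.45
ee_pos: [0.4647, 0.099, 0.048]
tool_rot: [2.179, 2.263, -0.0]
contact_force: [0.1, 3.0, 0.1]
finger_gap: 0.0511
grasp_force: 1.5
```

Close to the stop. I'll keep going in 1 mm rows and watch the force.

send_rows:
  increments:
    - [[0,-0.001,0,0,0,0,0.2],[0,-0.001,0,0,0,0,0.2],[0,-0.001,0,0,0,0,0.2],[0,-0.001,0,0,0,0,0.2],[0,0,0,0,0,0,0.2],[0,0,0,0,0,0,0.2],[0,0,0,0,0,0,0.2],[0,0,0,0,0,0,0.2]]

```text
time_s: 30.45
ee_pos: [0.4643, 0.0981, 0.048]
tool_rot: [-2.174, -2.264, -0.005]
contact_force: [-1.9, 11.5, -1.0]
finger_gap: 0.0513
grasp_force: 5.8
```

At the stop, with TCP y at 0.098 as predicted. I'll press a little more, hold it, then back away and look.

send_rows:
  increments:
    - [[0,-0.0006,0,0,0,0,0.2],[0,-0.0006,0,0,0,0,0.2],[0,0,0,0,0,0,0.2],[0,0,0,0,0,0,0.2],[0,0,0,0,0,0,0.2],[0,0,0,0,0,0,0.2],[0,0,0,0,0,0,0.2],[0,0,0,0,0,0,0.2]]

```text
time_s: 31.45
ee_pos: [0.4643, 0.098, 0.0481]
tool_rot: [-2.172, -2.264, -0.008]
contact_force: [-3.2, 14.6, -1.9]
finger_gap: 0.0513
grasp_force: 7.3
```

send_rows:
  increments:
    - [[0,0.003,0,0,0,0,0.2],[0,0.01,0,0,0,0,0.2],[0,0.03,0,0,0,0,0.2],[0,0.04,0.02,0,0,0,0.2],[0,0.05,0.04,0,0,0,0.2],[0,0.03,0.05,0,0,0,0.2],[0,0.02,0.05,0,0,0,0.2],[0,0,0,0,0,0,0.2]]

```text
time_s: 32.45
ee_pos: [0.4654, 0.2785, 0.2106]
tool_rot: [2.176, 2.264, 0.01]
contact_force: [-0.2, 0.4, 0.3]
finger_gap: 0.0512
grasp_force: 0.0
```

```bash
python3 - <<'E'
from h import *
i=cams.camera_info('scene'); f=cams.grab_frame('scene')[:,:,::-1]; cv2.imwrite('pics/s7.png',f)
R0=np.array([.0404,-.9992]); 
# riser origin estimated: step (0.462,0.080)
g=f.min(2); 
uv=proj(i,[[.4645,.026,.037]])[0].astype(int); print(uv,g[uv[1],uv[0]])
for th in (150,165,175):
    m=(g>th).astype(np.uint8); m=cv2.morphologyEx(m,cv2.MORPH_CLOSE,np.ones((3,3),np.uint8)); m=cv2.morphologyEx(m,cv2.MORPH_OPEN,np.ones((3,3),np.uint8))
    c=blob(m>0,tuple(uv)); q=cv2.approxPolyDP(cv2.convexHull(c),3,True)[:,0]
    r=rect(i,c,.037); print(th,cv2.boundingRect(c),r); print(np.c_[q,ray(i,q.astype(float),.037)[:,:2]])
# stop top edges as check
E
python3 st.py
```

```text
[411 231] 206
150 (202, 184, 275, 140) ((483.891845703125, 195.1874237060547), (319.8602600097656, 634.5299682617188), 1.2892004251480103)
[[476.     242.       0.3698  -0.0825]
 [462.     260.       0.3286  -0.0112]
 [259.     323.       0.3287   0.4538]
 [230.     319.       0.3612   0.4984]
 [222.     313.       0.383    0.5065]
 [208.     292.       0.4524   0.5118]
 [202.     250.       0.5923   0.4813]
 [206.     239.       0.6288   0.4611]
 [216.     234.       0.6385   0.4349]
 [412.     184.       0.6505  -0.1   ]
 [433.     194.       0.5853  -0.1199]]
165 (375, 215, 70, 48) ((446.0182800292969, 36.73195266723633), (140.65567016601562, 149.75096130371094), 2.5762743949890137)
[[420.     215.       0.5159  -0.0322]
 [444.     237.       0.4159  -0.0286]
 [404.     262.       0.3744   0.1064]
 [375.     233.       0.4943   0.1061]
 [380.     226.       0.5144   0.0806]]
175 (379, 216, 66, 35) ((464.0724182128906, 28.480266571044922), (101.25338745117188, 125.96051788330078), 2.032466173171997)
[[444.     237.       0.4159  -0.0286]
 [401.     250.       0.4139   0.0883]
 [379.     227.       0.5118   0.0849]
 [420.     216.       0.5122  -0.0296]]
32.5 [0.4649 0.2762 0.2082] F [ 0.7928 -0.5893 -0.5961] gap 0.05156280665467324 q [-0.0789  0.4997 -0.7641  1.7923  0.4043  1.0103 -0.963 ]
ytool [0.9993 0.0382 0.0025] ztool [ 0.0025  0.0001 -1.    ]
```

The plate is home: centre about (0.464, 0.028), yaw about 2.0° against the riser's 2.3°, near edge at y ≈ 0.087. The hand is clear, so I'll hand in.

```bash
python3 -c "
from cell import ticket
print(ticket.sign_off())"
```

```text
the job is handed in; nothing more can be done
None
```

I stood the breadboard up against the step, tipped it over hole side up, and pressed it home against the end stop with about 14.6 N. It measures about square to the stop, the hand is clear, and the job is handed in at about 32.5 s, though the sign-off returned no verdict.

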